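# Inspect the cane splitter under the magnifying glass

### The arm

A 7-joint arm with a two-finger parallel gripper is mounted at the origin on the work surface. World frame = base frame: x ahead of the robot, y to its left, z up, the work surface at z = 0. Lengths are in m, angles in rad, forces in N, time in s.
With the tool pointing down it reaches from about 0.35 to 0.9 m from the base axis. Payload 19.9 kg.
Tool frame: the origin (TCP) lies between the finger pads; the fingertips stand manip.tcp_to_tips ahead of it and the grasp point (between the pads) lies 2 mm behind it (manip.tcp_to_tips is the distance from the TCP to the fingertips, in m); z points along the fingers, y is the line along which they close (so a half turn about z gives the same grasp; the last joint's range is limited). The gripper opens to 85 mm and grips with 20 to 120 N. Pads are 22 mm wide; open, the fingers measure 114 mm over their backs; the gripper's body (76 mm by 85 mm) begins 54 mm behind the grasp point. The pads swing forward as they close: fully open they stand 13 mm farther back than shut.
Start: joints at [1.169, 0.417, -0.01, 1.614, 0.005, 1.111, -0.053], TCP at [0.221, -0.585, 0.248] pointing down, gripper open.
Joint ranges: [-2.81, 2.81], [-0.39, 2.02], [-1.27, 1.25], [0.06, 2.57], [-1.19, 4.33], [0.19, 2], [-2.82, 2.82]. Speed limits (rad/s): [1.89, 1.89, 2.39, 2.39, 3.01, 3.01, 3.01].

### API

Orientations are given as a unit quaternion [w, x, y, z].
In Python, from plant import manip, vision gives the robot as it stands. The module is installed in compiled form; this text tells all that it offers. Calls block until the motion is done:
- manip.move_to(position, orientation): joint-space move of the TCP to a pose.
- manip.movel(position, vel=0.15, ori=None, f_stop=None): straight line of the TCP; ori=None keeps the orientation; vel is the mean speed in m/s. With f_stop (N) it stops when the force on the tool has changed by that much, and returns True; else False.
- manip.movej(angles): joint-space move.
- manip.gripper_to(opening, squeeze=None): finger opening in m; squeeze is the grip in N (None keeps the last); returns when the fingers have stopped.
- manip.pause(seconds).
- manip.inverse_kinematics(position, orientation): joint angles nearest the present ones, or None.
- vision.snapshot(name): name is "scene" or "side" or "wrist"; returns a dict with "image" (384x512x3 uint8, red, green, blue), "mtx" (3x3 intrinsics, pixels), "R" (3x3) and "t" (3): a world point X has camera coordinates R X + t. Camera axes: x right, y down, z forward; pixel columns grow to the right and rows downward; lengths in m; the calibration is good to about 2 mm. A picture is of the moment at which its call begins. There is no depth.
A pose or a line that the arm cannot do raises manip.Unreachable and nothing moves.
- manip.job_done(): hands the job in; it is judged then, once.
Readings, each from a call of its own:
- manip.current_time(): time.
- manip.current_joints(): joint angles.
- manip.current_dq(): joint speeds.
- manip.current_joint_efforts(): joint torques, N m.
- manip.current_ee_pos(): TCP position.
- manip.current_tcp_rot(): TCP orientation.
- manip.current_force(): force on the tool from outside, world axes, zero at the start.
- manip.current_wrist_torque(): the same for the moment, N m.
- manip.current_gripper_width(): finger opening in m.
- manip.current_gripper_force(): force on a finger pad.
Only numpy, scipy, OpenCV 4.12 (cv2) and the standard library are available. Lean on these libraries where they do the work, as an engineer would, in place of code of your own. Each camera call takes 0.05 s, during which the arm holds its last target. There are 200 camera calls.

### The job

Open the wooden tool box by swinging its hinged lid gently up and all the way back onto its stop. Then pick up the magnifying glass and hold it level, its lens centred over the finned splitter head that lies in the box and its mid-plane at the height of the middle of the collar on the marking stand: that is the focal height. Finish while still holding it there, the lid still open, without disturbing the splitter, the stand's collar, the cup or the hammer.

Things in the scene. Friction and masses are not known exactly. Their poses are not given: they have to be found in the camera images.
- lid (a joint): hinge of the tool box's lid, rad: 0 shut, 1.75 fully open on its stop (leaning back 10 degrees past upright). The stiff hinge stays where it is left; moving it takes about 3 to 5 N at the tongue. It starts shut or slightly ajar (up to 0.3)
- hinge (a point): middle of the lid's hinge line, on the box's far upper edge, 60 mm above the table. Its y axis is the hinge line; turning about +y opens the lid, so the lid lies along its own -x. Lid: wood, 160 mm deep (x), 200 mm wide (y), 10 mm thick, turns with this frame
- tongue (a point): grip point on the dark wooden tongue in the middle of the lid's front edge, 190 mm from the hinge line and 7 mm above the lid's underside, half-way up the tongue. The tongue is 30 mm wide (along y), 14 mm thick and stands 43 mm out from the lid's front edge; this point lies 30 mm out. It turns with the lid, axes like hinge. Pinched across its width from above, it can turn between the fingers as the lid swings
- toolbox: fixed open wooden box under the lid, 160 x 200 mm, walls 10 mm thick and 60 mm high, inner floor 10 mm above the table; origin at the centre of its underside, x axis from the front (robot's side, tongue) to the hinge side. The lid is part of it
- splitter_top (a point): centre of the top of the cane splitter head: loose steel turning on the box's floor, base 34 mm across, three upright fins 32 mm across, 30 mm high in all; the point is on its upright axis, 40 mm above the table. Hidden until the lid is open
- lens (a point): centre of the magnifying glass's lens, half-way through its 16 mm thick steel rim (64 mm across). z axis is the lens axis (up at the start), x axis points from the handle to the lens. It starts lying level, rim on a wooden rest 66 x 66 mm and 40 mm high, handle overhanging freely; weighs about 100 g
- loupe_handle (a point): middle of the magnifying glass's straight wooden handle, half-way up; handle 84 mm long, 16 mm wide, 16 mm high, along the x axis of lens; this point lies 78 mm from the lens centre, towards -x, at the same height as the lens
- loupe: the whole magnifying glass; origin at the centre of the rim's underside, 8 mm below lens, axes the same
- rest: fixed wooden block, 66 x 66 x 40 mm high, on which the magnifying glass lies; origin at the centre of its underside
- stand: fixed marking stand beside the box: wooden foot 50 x 50 x 22 mm with an upright steel rod, 9 mm thick, 180 mm high in all; origin at the centre of its underside
- focus_mark (a point): middle of the brass collar (24 mm across, 12 mm high) on the stand's rod; its height above the table, 110 to 160 mm, is the focal height for the middle of the lens. The collar could be pushed along the rod: leave it
- cup: bystander: open metal cup, 72 mm across, 70 mm high; origin at the centre of its underside
- hammer: bystander: hammer lying on the table, 240 mm long along its x axis, head at +x, 26 mm thick; origin under its middle
Not all that is in view belongs to the job. Several things have the shape of the stand; the one meant has the colours described above.

How it is judged:
By the outcome, as a careful person would: the job done as asked, in the order asked, and still so for the second after the job is handed in, while the arm keeps its last pose, push and grip.
It also fails if it takes over 69 s, if anything falls off the work surface, if the arm or the gripper's body presses on something with over 40 N, if the wrist force passes 120 N, or if a joint passes its speed limit or range.

## Working session

There is one attempt and no reset: what is moved stays moved. The work goes in short steps, each a Python script; the robot and the scene stay as the last script left them, time stands still between calls to the robot, and variables do not carry over. Pictures are saved under pics/ and viewed, at most 10 in all, crops included, and the job is handed in when it is done.

```bash
mkdir -p pics; cat > h.py <<'E'
import numpy as np, cv2
from plant import manip, vision
def snap(name,fn):
    s=vision.snapshot(name); cv2.imwrite('pics/'+fn+'.png',s['image'][:,:,::-1]); 
    np.savez('pics/'+fn+'.npz',**{k:s[k] for k in('mtx','R','t','image')}); return s
def ray(s,u,v):
    d=s['R'].T@np.linalg.inv(s['mtx'])@np.array([u,v,1.]); return -s['R'].T@s['t'],d/np.linalg.norm(d)
def onz(s,u,v,z):
    o,d=ray(s,u,v); return o+d*(z-o[2])/d[2]
def proj(s,X):
    c=s['mtx']@(s['R']@np.asarray(X)+s['t']); return c[:2]/c[2]
def tri(obs):
    A=np.zeros((3,3));b=np.zeros(3);L=[]
    for s,u,v in obs:
        o,d=ray(s,u,v);P=np.eye(3)-np.outer(d,d);A+=P;b+=P@o;L.append((P,o))
    X=np.linalg.solve(A,b);return X,[np.linalg.norm(P@(X-o)) for P,o in L]
E
python3 - <<'E'
from h import *
a=snap('scene','a');b=snap('side','b')
for s in(a,b): print(-s['R'].T@s['t'],s['R'][2],s['mtx'][0,0])
im=np.vstack([cv2.imread('pics/a.png'),cv2.imread('pics/b.png')])
print(manip.current_tcp_rot(),manip.tcp_to_tips,manip.current_time())
E
```

```text
[ 1.15814354 -0.32873043  0.83987467] [-0.56983636  0.37148716 -0.73299646] 396.50465789793486
[0.50186523 0.84257175 1.16717604] [ 0.07545052 -0.59718437 -0.79854746] 446.5973118145311
[-5.54038335e-04  9.83767611e-01  1.79446251e-01 -1.51046754e-04] 0.017 0.1
```

View pics/a.png

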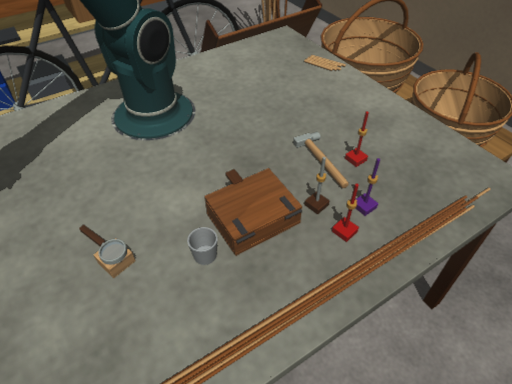

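View pics/b.png

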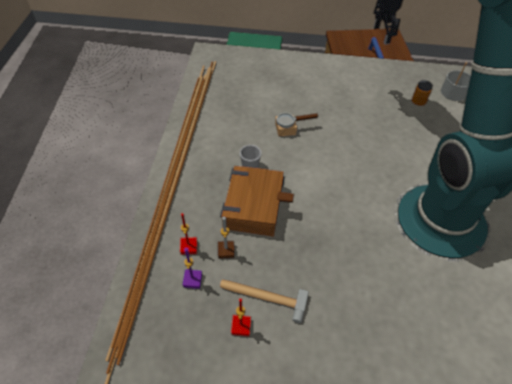

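The scene view shows the tool box at about (253,210), the loupe on its rest at (113,252), the cup at (203,246) and the hammer at (322,160). There are four stand shapes: red (357,140), red (347,210), purple (369,185) and a brown foot with a grey rod (318,187). The brown one fits "wooden foot, steel rod". In the side view it is at (227,240). I'll confirm it in an enlarged crop.

```bash
python3 - <<'E'
import cv2,numpy as np
a=cv2.imread('pics/a.png');b=cv2.imread('pics/b.png')
f=lambda i,x,y,w,h,k:cv2.resize(i[y:y+h,x:x+w],None,fx=k,fy=k,interpolation=cv2.INTER_CUBIC)
# scene crop box+stand at 5x (x195..355,y135..255)
cv2.imwrite('pics/a1.png',f(a,195,150,160,110,5))
cv2.imwrite('pics/b1.png',np.hstack([f(b,210,155,90,110,5),f(b,265,100,60,110,5)]))
cv2.imwrite('pics/a2.png',f(a,70,215,160,65,5))
E
```

```text
(no output)
```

View pics/a1.png

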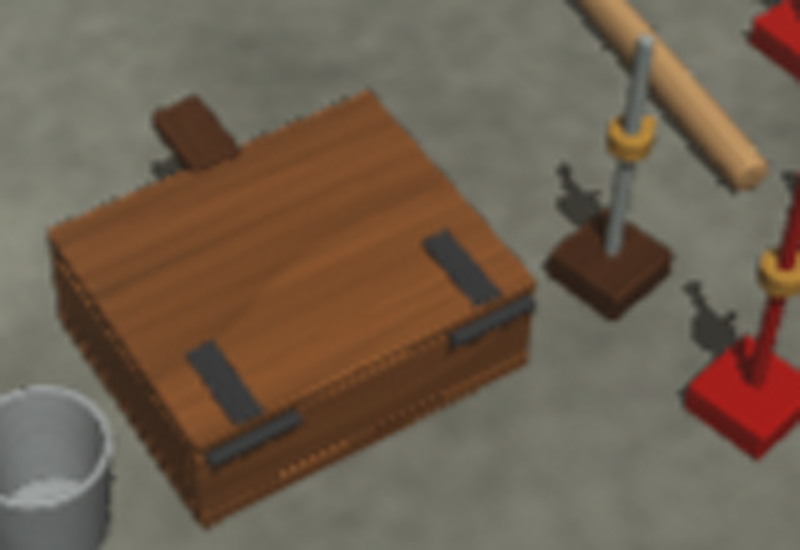

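View pics/b1.png

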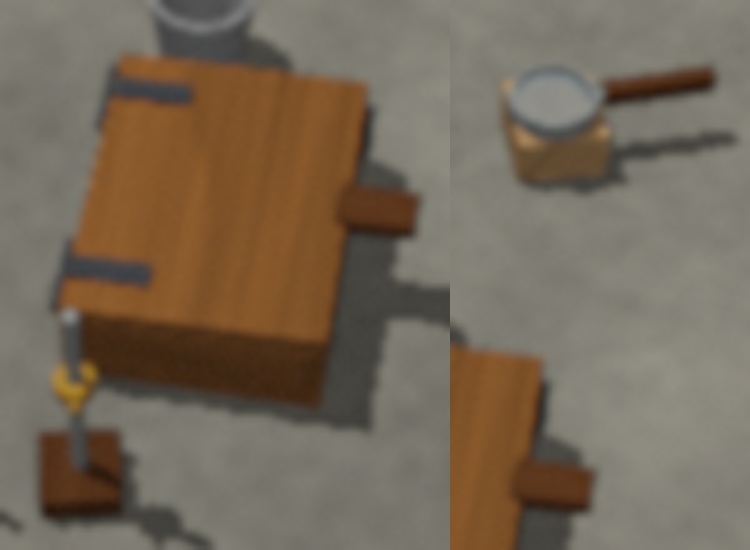

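View pics/a2.png

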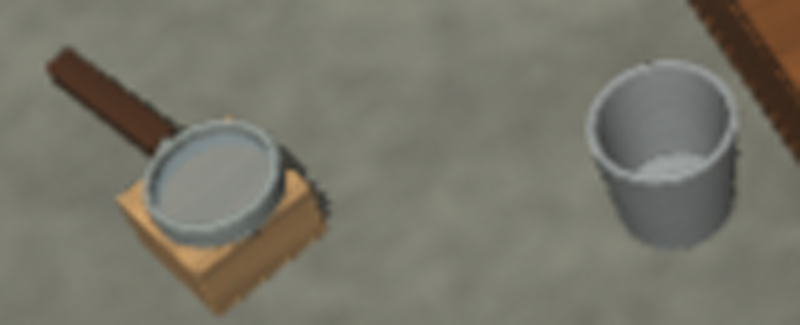

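The crops confirm the brown-footed, grey-rodded stand with the brass collar: scene crop (631,138), side crop (74,385). The lid looks slightly ajar, with the tongue end at scene crop (173,107) and side crop (415,212). The lens is at (214,178) in the scene loupe crop. Next I fit the poses.

```bash
cat > fit.py <<'E'
from h import *
from scipy.optimize import least_squares
a=dict(np.load('pics/a.npz'));b=dict(np.load('pics/b.npz'))
A=lambda x,y:(a,195+x/5-.4,150+y/5-.4)
B=lambda x,y:(b,210+x/5-.4,155+y/5-.4)
B2=lambda x,y:(b,265+(x-450)/5-.4,100+y/5-.4)
A2=lambda x,y:(a,70+x/5-.4,215+y/5-.4)
def lidpt(p,X):  # hinge frame point
    x,y,yaw,q=p; c,s=np.cos(q),np.sin(q)
    X=np.array([c*X[0]+s*X[2],X[1],-s*X[0]+c*X[2]])
    return boxpt(p,X)
def boxpt(p,X):
    x,y,yaw=p[:3]; c,s=np.cos(yaw),np.sin(yaw)
    return np.array([x+c*X[0]-s*X[1],y+s*X[0]+c*X[1],.06+X[2]])
L=[(A(50,233),(-.16,-.1,.01)),(A(370,92),(-.16,.1,.01)),
(B(120,57),(0,-.1,.01)),(B(62,308),(0,.1,.01)),(B(368,85),(-.16,-.1,.01)),(B(328,340),(-.16,.1,.01)),
(A(195,97),(-.203,.015,.014)),(A(153,115),(-.203,-.015,.014)),(B(417,195),(-.203,-.015,.014)),(B(413,235),(-.203,.015,.0))]
Bx=[(A(205,525),(0,-.1,-.06)),(A(526,368),(0,.1,-.06)),(B(320,405),(-.16,.1,-.06))]
def res(p): return np.concatenate([proj(o[0],lidpt(p,X))-o[1:] for o,X in L]+[proj(o[0],boxpt(p,X))-o[1:] for o,X in Bx])
if __name__=='__main__':
    r=least_squares(res,[.65,-.1,0,.1],loss='soft_l1');p=r.x
    print('box',p);print(res(p).reshape(-1,2).round(1).tolist())
    print('tongue',lidpt(p,(-.19,0,.007)))
    print('focus',tri([A(631,138),B(74,385)]),'rodtop',tri([A(645,40),B(70,315)]))
    print('lens',tri([A2(214,178),B2(555,98)]),onz(*A2(214,178),.056),onz(*B2(555,98),.056))
    print('hend',tri([A2(60,60),B2(712,75)]),onz(*A2(60,58),.056),onz(*B2(712,72),.056))
    print('cup',onz(*A2(662,122),.07))
    np.save('box.npy',p)
E
python3 fit.py
```

```text
box [ 0.66857398  0.03015907 -0.02978514  0.01953395]
[[-0.7, -0.0], [-0.2, -0.2], [-0.1, -1.1], [-1.0, -0.0], [-0.1, -0.7], [-0.2, 0.8], [0.5, -0.2], [-0.6, 0.2], [0.9, -0.6], [0.4, 2.1], [-0.0, 1.4], [0.6, -0.6], [0.1, 0.8]]
tongue [0.47883115 0.03581226 0.07070988]
focus (array([0.64722056, 0.20518812, 0.11029867]), [np.float64(0.00028163509204746657), np.float64(0.00028163509204728095)]) rodtop (array([0.64700064, 0.20415926, 0.17904787]), [np.float64(0.00036365911254546964), np.float64(0.000363659112545637)])
lens (array([ 0.51833218, -0.32171862,  0.05066308]), [np.float64(0.0002839420545061637), np.float64(0.00028394205450619185)]) [ 0.52296851 -0.32162032  0.056     ] [ 0.51806769 -0.3164582   0.056     ]
hend (array([ 0.40820187, -0.36131982,  0.05131644]), [np.float64(0.0004390822835426562), np.float64(0.00043908228354261146)]) [ 0.41088509 -0.36098324  0.056     ] [ 0.40901683 -0.35884911  0.056     ]
cup [ 0.62167673 -0.13297079  0.07      ]
```

All points agree with the given sizes: rod top 0.179 against 0.180, handle end 0.118 from the lens against 0.120, collar about 0.110. Next I grip the tongue and swing the lid.

```bash
cat >> h.py <<'E'
def down(a): return np.array([0,np.cos(a/2),np.sin(a/2),0])
E
cat > lid.py <<'E'
from fit import *
p=np.load('box.npy'); T=lambda q:lidpt([*p[:3],q],(-.19,0,.007))-[0,0,.002]
g=T(p[3]); o=down(p[2])
manip.move_to(g+[0,0,.13],o); manip.gripper_to(.06,25)
print(manip.movel(g,.12,f_stop=15),manip.current_ee_pos()-g)
manip.gripper_to(.02,25); print(manip.current_gripper_width(),manip.current_gripper_force())
for q in np.linspace(p[3],1.70,13)[1:]:
    s=manip.movel(T(q),.10,f_stop=35); print(round(q,2),s,manip.current_force().round(1),(manip.current_ee_pos()-T(q)).round(4))
    if s: break
else: print(manip.movel(T(1.77),.04,f_stop=10),manip.current_force(),manip.current_ee_pos()-T(1.75))
print(manip.current_gripper_width(),manip.current_time())
E
python3 lid.py
```

```text
False [4.09586834e-04 2.37119756e-05 5.72511052e-04]
0.029831071510280128 29.907480776309967
0.16 False [0.1 6.  0.9] [0.0002 0.0004 0.0003]
0.3 False [-0.6  6.3  1.9] [-0.      0.0003 -0.    ]
0.44 False [-1.4  6.   2.1] [-0.0001  0.0003 -0.0002]
0.58 False [-2.4  5.7  4.1] [-0.0002  0.0002 -0.0004]
0.72 False [-3.3  3.4  4.8] [-0.0002  0.0001 -0.0004]
0.86 False [1.  3.9 1.5] [-0.0001 -0.     -0.0005]
1.0 False [2.3 1.5 0.3] [-0.0001 -0.0001 -0.0003]
1.14 False [ 1.4 -0.1 -0.8] [-0.0002 -0.0003 -0.0002]
1.28 False [ 1.1 -2.1  0.2] [-0.0001 -0.0004 -0.0002]
1.42 False [ 1.8 -5.3 -0.4] [-0.0001 -0.0005 -0.0001]
1.56 False [ 0.9 -6.4  2.2] [-0.0001 -0.0007 -0.    ]
1.7 False [ 1.5 -6.6  2.8] [ 0.0001 -0.0008  0.    ]
False [ 1.51837695 -7.79748296  2.90129259] [ 0.0035258  -0.00099392 -0.00073588]
0.029125855006420946 9.9583
```

```bash
python3 - <<'E'
from fit import *
p=np.load('box.npy'); T=lambda q:lidpt([*p[:3],q],(-.19,0,.007))-[0,0,.002]
print(manip.movel(T(1.85),.03,f_stop=9),manip.current_force(),manip.current_ee_pos(),T(1.75))
a=snap('side','c');b=snap('scene','d')
k=lambda i,x,y,w,h:cv2.resize(i[y:y+h,x:x+w,::-1],None,fx=4,fy=4,interpolation=cv2.INTER_CUBIC)
cv2.imwrite('pics/cd.png',np.hstack([k(a['image'],200,130,100,130),k(b['image'],195,100,100,130)]))
E
```

```text
True [-2.38348033 -1.09092815  6.14763421] [0.71752884 0.02770524 0.24178194] [0.70931055 0.02894537 0.24370961]
```

View pics/cd.png

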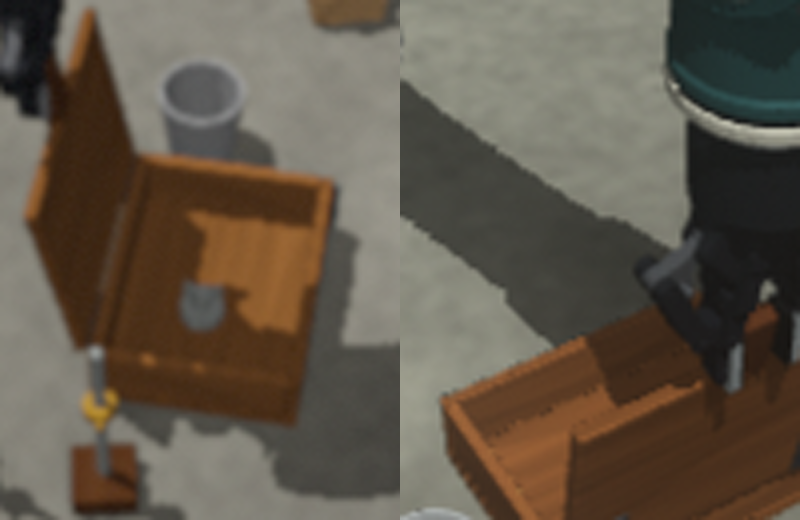

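The lid is fully open against its stop, and it took a 9 N force change. The splitter is at crop (201,303) in the left panel, about (250,206) in the full side view. Next I release, look from above with the wrist camera, then look at the loupe.

```bash
python3 - <<'E'
from fit import *
c=dict(np.load('pics/c.npz'))
S=onz(c,200+201/4-.4,130+303/4-.4,.025);print('split',S)
manip.gripper_to(.07); e=manip.current_ee_pos(); manip.movel(e+[0,0,.10],.15)
o=down(-.03); manip.move_to([S[0]-.06,S[1],.36],o)
w=snap('wrist','w1'); print(proj(w,S),-w['R'].T@w['t'],w['R'][2],w['mtx'][0,0])
y=.35; H=np.array([.520-.055*np.cos(y),-.320-.055*np.sin(y),.046])
manip.move_to(H+[0,0,.16],down(y)); w2=snap('wrist','w2'); print(proj(w2,[.52,-.32,.056]),manip.current_time())
cv2.imwrite('pics/w.png',cv2.resize(np.hstack([w['image'],w2['image']])[:,:,::-1],(800,300),interpolation=cv2.INTER_AREA))
E
```

```text
split [0.59655974 0.04839912 0.025     ]
[248.22751102  96.54530336] [0.6080019  0.04528756 0.48467367] [-0.28472975  0.00847488 -0.95857037] 344.5584616262646
[251.07284628 110.68996265] 14.075
```

View pics/w.png

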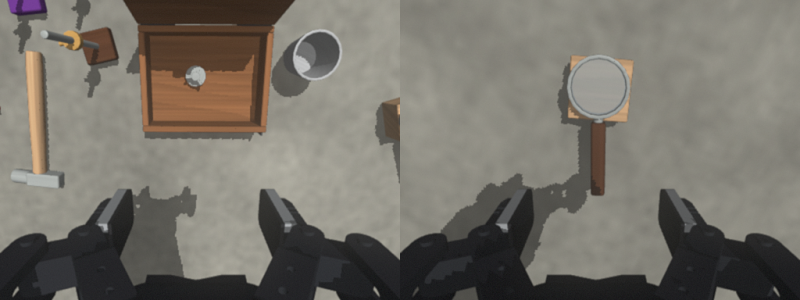

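Left panel: the box is open with the splitter at (196,76), and the stand's collar and the cup are untouched. Right panel: lens at (599,87), handle running down to (598,194). I'll enlarge for precise reading.

```bash
python3 - <<'E'
import numpy as np,cv2
k=lambda n,x,y,w,h,f:cv2.resize(np.load(n)['image'][y:y+h,x:x+w,::-1],None,fx=f,fy=f,interpolation=cv2.INTER_CUBIC)
cv2.imwrite('pics/wz.png',np.hstack([k('pics/w1.npz',230,75,45,60,10)[:600],np.vstack([k('pics/w2.npz',205,60,100,200,3)])[:600]]))
E
```

```text
(no output)
```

View pics/wz.png

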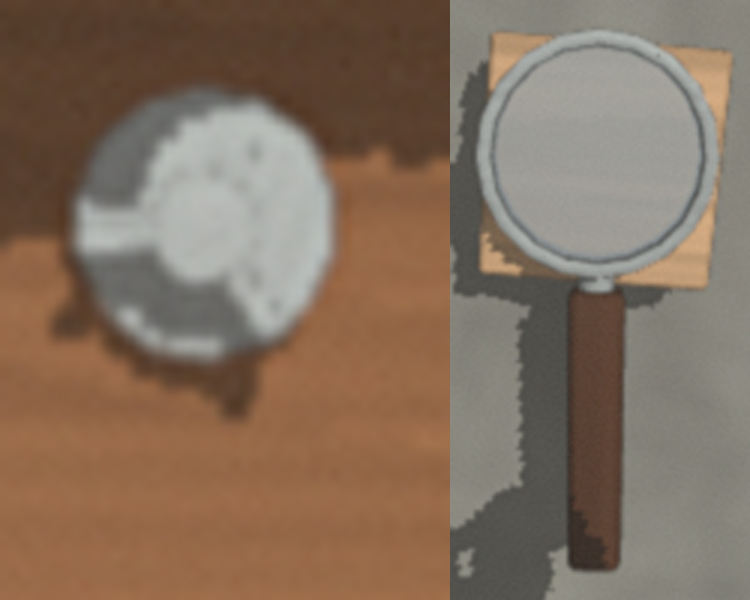

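Readings from the crops:
- Splitter hub at wrist-1 pixel (250.0, 97.3).
- Lens at wrist-2 pixel (254.2, 110.8).
- Handle root at (253.3, 157.0) and handle end at (252.7, 249.7).

Now I grasp, lift and carry.

```bash
cat > pick.py <<'E'
from h import *
w1=dict(np.load('pics/w1.npz'));w2=dict(np.load('pics/w2.npz'))
S=onz(w1,250,97.3,.04);L=onz(w2,254.2,110.8,.056);h=onz(w2,252.7,249.7,.056);r=onz(w2,253.3,157,.056)
x=r-h; y=np.arctan2(x[1],x[0]); x2=L-h; print('S',S,'L',L,'yaw',y,np.arctan2(x2[1],x2[0]),'len',np.linalg.norm(x2))
y=np.arctan2(x2[1],x2[0]); u=np.array([np.cos(y),np.sin(y),0]); L[2]=.048
g=L-.056*u-[0,0,.002]
F=.111; yb=-.03; ub=np.array([np.cos(yb),np.sin(yb),0])
goal=np.array([S[0],S[1],F])-.056*ub-[0,0,.002]
np.savez('plan.npz',goal=goal,S=S,g=g)
print('grasp',g,'goal',goal)
manip.gripper_to(.05); manip.movel(g+[0,0,.06],.12,ori=down(y)); print(manip.movel(g,.06,f_stop=12))
manip.gripper_to(.005,60); print(manip.current_gripper_width(),manip.current_gripper_force(),manip.current_ee_pos()-g)
manip.movel(g+[0,0,.15],.1)
manip.movel([goal[0],goal[1],.22],.15,ori=down(yb)); manip.movel(goal+[0,0,.02],.08)
manip.pause(.3);print(manip.current_ee_pos()-goal,manip.current_gripper_width())
w=snap('wrist','e1');a=snap('side','e2');b=snap('scene','e3'); print(proj(w,[S[0],S[1],F+.02]),manip.current_time())
k=lambda i,x,y,w,h,f:cv2.resize(i[y:y+h,x:x+w,::-1],None,fx=f,fy=f,interpolation=cv2.INTER_CUBIC)
cv2.imwrite('pics/e.png',np.hstack([k(w['image'],170,40,160,200,3)[:600],np.vstack([k(a['image'],210,150,80,100,3),k(b['image'],240,120,80,100,3)])]))
E
python3 pick.py
```

```text
S [0.59595568 0.04611835 0.04      ] L [ 0.52075905 -0.32232039  0.056     ] yaw 0.34640671297069664 0.34247301791774504 len 0.11919937464932454
grasp [ 0.46801114 -0.34112617  0.046     ] goal [0.53998088 0.0477981  0.109     ]
False
0.01512884795748771 59.939879179000854 [ 7.43322071e-05 -7.53540354e-05  2.55086272e-04]
[ 4.84622693e-05 -5.34184538e-06  2.01636245e-02] 0.014867077434474595
[248.79176535 132.8244296 ] 23.1167
```

View pics/e.png

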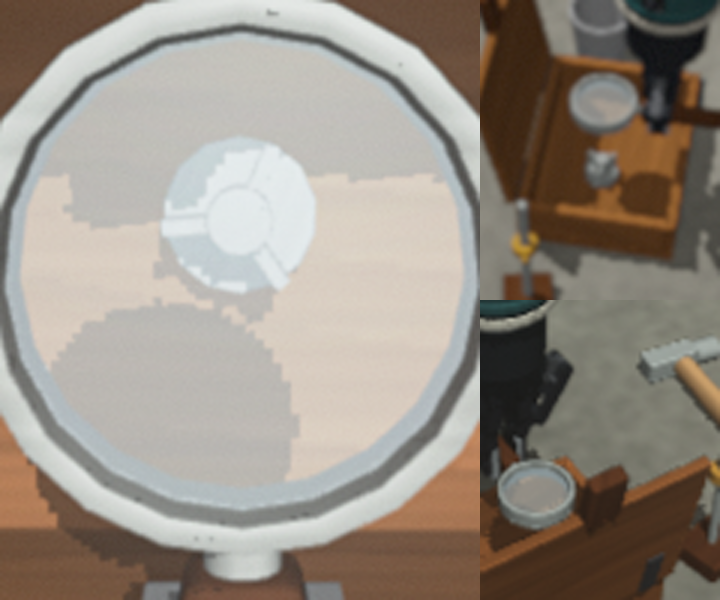

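The loupe is held with its lens over the splitter. In the wrist crop the rim centre is about (242,274) and the hub (240,221). In the side panel the rim is at (603,102), in the scene panel at (537,493). I cross-check these numbers.

```bash
python3 - <<'E'
from h import *
P=np.load('plan.npz');S=P['S'];F=.111
e1,e2,e3=[dict(np.load(f'pics/e{i}.npz')) for i in(1,2,3)]
print('hub',onz(e1,170+240/3-.33,40+221/3-.33,.04),S,'side hub',onz(e2,250,202.4,.04))
print('lens wrist',onz(e1,170+242/3-.33,40+274/3-.33,F+.02+.006))
print('lens tri (want z~.131-.139)',tri([(e2,210+123/3-.33,150+102/3-.33),(e3,240+57/3-.33,120+193/3-.33)]))
for n,e in(('side',e2),('scene',e3)):  # predicted rim ellipse extents for level lens
    t=np.linspace(0,6.28,200); Q=np.array([proj(e,[S[0]+.032*np.cos(k),S[1]+.032*np.sin(k),F+.02+dz]) for k in t for dz in(-.008,.008)])
    print(n,Q.min(0),Q.max(0))
E
```

```text
hub [0.59628253 0.0459959  0.04      ] [0.59595568 0.04611835 0.04      ] side hub [0.59633468 0.04772629 0.04      ]
lens wrist [0.59730424 0.04552564 0.137     ]
lens tri (want z~.131-.139) (array([0.5956605 , 0.04619263, 0.13263164]), [np.float64(0.00015373318949438682), np.float64(0.00015373318949464076)])
side [239.59153848 173.81163798] [261.51441273 194.40619647]
scene [245.62143921 173.08373851] [271.69763503 196.3194409 ]
```

Rim outline extents match the level-lens prediction to within a pixel or so in both fixed cameras. I lower the last 20 mm and take a final look.

```bash
python3 - <<'E'
from h import *
g=np.load('plan.npz')['goal']
manip.movel(g,.04); manip.pause(.5); print(manip.current_ee_pos()-g,manip.current_gripper_width(),manip.current_force(),manip.current_time())
a=snap('side','f1');b=snap('scene','f2')
k=lambda i,x,y,w,h,f:cv2.resize(i[y:y+h,x:x+w,::-1],None,fx=f,fy=f,interpolation=cv2.INTER_CUBIC)
cv2.imwrite('pics/f.png',np.hstack([k(a['image'],190,130,130,190,3),k(b['image'],185,110,130,190,3)]))
E
```

```text
[ 2.18288349e-05 -8.26317547e-06  4.74013519e-05] 0.014731745831349197 [ 0.39988734  0.21979855 -0.38964641] 24.2667
```

View pics/f.png

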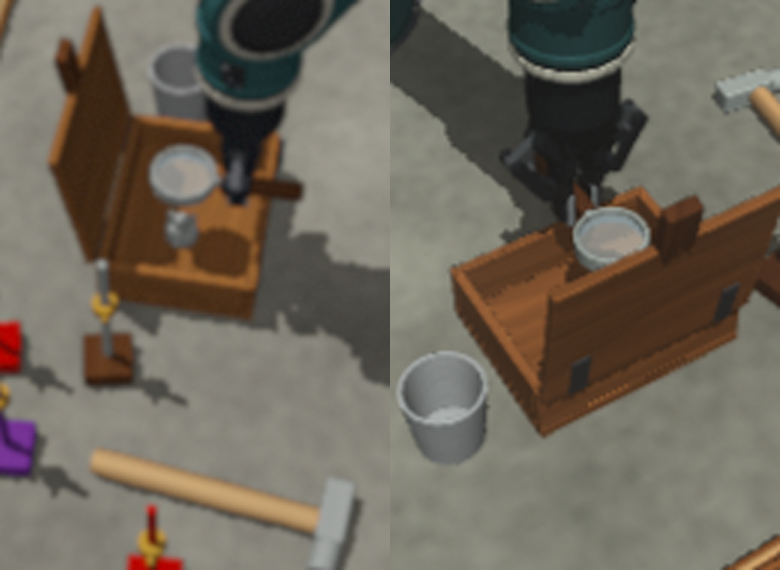

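The lid is open. The lens at side crop (184,173) is held level above the splitter at (181,230). The collar at (104,305), the cup and the hammer are undisturbed.

```bash
python3 -c "
from plant import manip
print(manip.job_done())"
```

```text
the job is handed in; nothing more can be done
None
```

I handed the job in at about 24 s: the lid is open on its stop, and the magnifying glass is held level over the splitter at the measured collar height (0.111 m), with the splitter, collar, cup and hammer looking undisturbed in the last pictures.

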